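# Spread the stoppers and hold the sprung lamp over them

### The arm

A 6-joint arm with a two-finger parallel gripper is mounted at the origin on the work surface. World frame = base frame: x ahead of the robot, y to its left, z up, the work surface at z = 0. Lengths are in m, angles in degrees, forces in N, time in s.
With the tool pointing down it reaches from about 0.4 to 0.925 m from the base axis. Payload 12.5 kg.
Tool frame: the origin (TCP) lies at the centre of the arm's flange, where the gripper is bolted on; the fingertips stand 190 mm ahead of it and the grasp point (between the pads) lies 171 mm ahead of it (robot.hold_point_z is the distance from the TCP to the grasp point, in m); z points along the fingers, y is the line along which they close (so a half turn about z gives the same grasp; the last joint's range is limited). The gripper opens to 95 mm and grips with 3 to 60 N. Pads are 20 mm wide; open, the fingers measure 119 mm over their backs; the gripper's body (75 mm by 180 mm) begins 59 mm behind the grasp point.
Start: joints at [-81.222, 28.126, 89.318, -0, 62.55, -6.05], TCP at [0.16, -0.604, 0.405] pointing down, gripper open.
Joint ranges: [-177.58, 177.58], [-47.91, 125.51], [2.72, 160], [-65.01, 245.01], [3.68, 167.84], [-153.87, 153.87]. Speed limits (degrees/s): [127.2, 127.2, 159.86, 180, 180, 180].

### API

Orientations are given as a 3x3 rotation matrix whose columns are the frame's x, y, z axes.
In Python, from cell import robot gives the robot as it stands. Calls block until the motion is done:
- robot.move_to(position, orientation): joint-space move of the TCP to a pose.
- robot.move_l(position, rotation=None, speed=0.15, contact_N=None): straight line of the TCP; rotation=None keeps the orientation; speed is the mean speed in m/s. With contact_N (N) it stops when the force on the tool has changed by that much, and returns True; else False.
- robot.goto_joints(angles): joint-space move.
- robot.move_gripper(opening): finger opening in m; the grip force is fixed at half the most; returns when the fingers have stopped.
- robot.dwell(seconds).
- robot.ik(position, orientation): joint angles nearest the present ones, or None.
- robot.read_camera(name): name is "side" or "top" or "wrist"; returns the picture (480x640x3 uint8, blue, green, red); there is no depth.
- robot.get_calibration(name): a dict with "fx", "fy", "cx", "cy" (pixels), "rvec" (rotation vector, rad) and "tvec" (3), from world to camera coordinates, as OpenCV has them. Camera axes: x right, y down, z forward; pixel columns grow to the right and rows downward; lengths in m; the calibration is good to about 2 mm. The wrist camera is an equidistant fisheye: a pixel r from the principal point sees the ray r / f radians off the axis. A picture is of the moment at which its call begins: read the wrist's pose just before it. get_calibration takes no time and is no camera call; for the wrist camera it gives the pose at the moment of the call.
A pose or a line that the arm cannot do raises robot.PlanningError and nothing moves.
- robot.finish_job(): hands the job in; it is judged then, once.
Trained networks look in the newest picture that a camera, given by its name, has taken for a name from the list of things; names that differ only in an ending like _2 or _b are one class to them, and where a whole thing is asked for, a point or a joint stands for the part that bears it (a point fixed in the world has none). Each returns a list of dicts, best first, with "confidence" (0 to 1); they miss things now and then, are a little off and sometimes report something else, mostly with a low value. They report only what shows in the picture. A call takes as long as a camera call.
- robot.masks_of(camera, label): "mask" (480x640 bool, what is visible of it) and "rect" ([centre column, centre row, width, height] in pixels, round what is visible of it).
Readings, each from a call of its own:
- robot.current_clock(): time.
- robot.current_joints(): joint angles.
- robot.current_dq(): joint speeds.
- robot.current_joint_torque(): joint torques, N m.
- robot.current_position(): TCP position.
- robot.current_tcp_rot(): TCP orientation.
- robot.current_ft_force(): force on the tool from outside, world axes, zero at the start.
- robot.current_ft_torque(): the same for the moment, N m.
- robot.current_gripper_width(): finger opening in m.
- robot.current_grip_force(): force on a finger pad.
Only numpy, scipy, OpenCV 4.12 (cv2) and the standard library are available. Lean on these libraries where they do the work, as an engineer would, in place of code of your own. Each camera call takes 0.05 s, during which the arm holds its last target. There are 200 camera calls.

### The job

Spread the heap of five rubber stoppers in the steel tray into one even layer: all five on the tray's floor, inside the tray, with at least a finger's width (15 mm) of clear floor between any two. Then swing the spring-return lamp arm by its handle all the way round over the tray to its stop and keep it there: the program finishes while the gripper is still holding the arm against its spring. Leave everything else on the bench where it stands.

Things in the scene. Friction and masses are not known exactly. Their poses are not given: they have to be found in the camera images.
- tray: Shallow open steel tray, fixed to the bench, 230 x 210 mm outside (along its x and y), 22 mm high, walls 4 mm thick, floor 4 mm thick. Origin: centre of its underside; z up.
- handle_mid (a point): Centre of the handle on the lamp arm: an upright round black post, 18 mm in diameter and 55 mm tall, standing on top of the aluminium arm bar 200 mm out from the pivot. This point is 28 mm above the bar's top face and 27 mm below the post's top (156 mm above the bench). It is gripped or pushed from above.
- pivot (a point): Point on the vertical pivot axis of the lamp arm, 104 mm above the bench, on a fixed stand (110 mm square foot, pillar 34 mm in diameter, round pivot head 58 mm in diameter reaching 140 mm above the bench; a 4 mm screw head on top). The arm is a level bar reaching 285 mm from the axis, 26 mm wide, its top at 128 mm; a white lamp housing 46 mm wide hangs under it, from 90 to 280 mm out, underside 92 mm above the bench.
- lamp_arm (a joint): Swing of the lamp arm about the vertical pivot, rad. 0: swung away at rest. It grows as the arm turns CLOCKWISE seen from above, to 1.5 at the firm end stop, where the lamp stands over the tray. A torsion spring always drives it back to 0: the push needed at the handle grows from about 3.6 N at rest to about 8 N at the stop (plus a few N of damping when moved fast), and it swings back if let go.
- stopper0_mid (a point): Centre of a dark rubber stopper, a plain cylinder 30 mm in diameter and 26 mm tall with a small grey disc on its top face, 22 g; the point is 13 mm above its underside.
- stopper1_mid (a point): Centre of a dark rubber stopper, a plain cylinder 30 mm in diameter and 26 mm tall with a small grey disc on its top face, 22 g; the point is 13 mm above its underside.
- stopper2_mid (a point): Centre of a dark rubber stopper, a plain cylinder 30 mm in diameter and 26 mm tall with a small grey disc on its top face, 22 g; the point is 13 mm above its underside.
- stopper3_mid (a point): Centre of a dark rubber stopper, a plain cylinder 30 mm in diameter and 26 mm tall with a small grey disc on its top face, 22 g; the point is 13 mm above its underside.
- stopper4_mid (a point): Centre of a dark rubber stopper, a plain cylinder 30 mm in diameter and 26 mm tall with a small grey disc on its top face, 22 g; the point is 13 mm above its underside. At the start this one stands on top of the other four, which stand upright on the tray floor packed in a rhombus with 1 to 4 mm between neighbours.
- dish: Bystander: closed glass dish, 92 mm in diameter, 22 mm high, near or under the resting lamp arm. Origin: centre of underside.
- slide_box: Bystander: grey slide box 34 x 88 x 30 mm, lying beyond the tray's left side. Origin: centre of underside.
- tip_box: Bystander: tip box with clear lid, 87 x 122 x 60 mm. Origin: centre of underside.
- bottle: Bystander: amber bottle, 64 mm in diameter, 130 mm high. Origin: centre of underside.
- beaker: Bystander: glass beaker, 72 mm in diameter, 90 mm high. Origin: centre of underside.
- jar: Bystander: white jar, 68 mm in diameter, 85 mm high. Origin: centre of underside.
- block: Bystander: aluminium tube block 75 x 100 x 35 mm. Origin: centre of underside.

How it is judged (in metres and radians):
On the way:
1. the stoppers are spread in one layer, let go and at rest, while the lamp arm is still swung away (z of each of stopper0_mid, stopper1_mid, stopper2_mid, stopper3_mid, stopper4_mid in the frame of tray below 0.026 m and x of stopper0_mid in the frame of tray between -0.108 and 0.108 m and y of stopper0_mid in the frame of tray between -0.098 and 0.098 m and x of stopper1_mid in the frame of tray between -0.108 and 0.108 m and y of stopper1_mid in the frame of tray between -0.098 and 0.098 m and x of stopper2_mid in the frame of tray between -0.108 and 0.108 m and y of stopper2_mid in the frame of tray between -0.098 and 0.098 m and x of stopper3_mid in the frame of tray between -0.108 and 0.108 m and y of stopper3_mid in the frame of tray between -0.098 and 0.098 m and x of stopper4_mid in the frame of tray between -0.108 and 0.108 m and y of stopper4_mid in the frame of tray between -0.098 and 0.098 m and horizontal distance between stopper0_mid and stopper1_mid above 0.04 m and horizontal distance between each of stopper0_mid, stopper1_mid and stopper2_mid above 0.04 m and horizontal distance between each of stopper0_mid, stopper1_mid, stopper2_mid and stopper3_mid above 0.04 m and horizontal distance between each of stopper0_mid, stopper1_mid, stopper2_mid, stopper3_mid and stopper4_mid above 0.04 m and linear speed of each of stopper0, stopper1, stopper2, stopper3, stopper4 below 0.02 m/s and contact force between the fingers and stopper0 below 0.1 N and contact force between the fingers and stopper1 below 0.1 N and contact force between the fingers and stopper2 below 0.1 N and contact force between the fingers and stopper3 below 0.1 N and contact force between the fingers and stopper4 below 0.1 N and value of joint lamp_arm below 0.3 rad), for 0.2 s.
At the end, for the whole second after the job is handed in: The stoppers were spread before the arm was swung. Arm joint above 1.44 rad with the fingers bearing on it (over 2 N); all five stoppers still, on the tray floor (centre under 26 mm above tray underside), inside the walls, centres over 40 mm apart; no bystander moved over 25 mm (z of each of stopper0_mid, stopper1_mid, stopper2_mid, stopper3_mid, stopper4_mid in the frame of tray below 0.026 m and x of stopper0_mid in the frame of tray between -0.108 and 0.108 m and y of stopper0_mid in the frame of tray between -0.098 and 0.098 m and x of stopper1_mid in the frame of tray between -0.108 and 0.108 m and y of stopper1_mid in the frame of tray between -0.098 and 0.098 m and x of stopper2_mid in the frame of tray between -0.108 and 0.108 m and y of stopper2_mid in the frame of tray between -0.098 and 0.098 m and x of stopper3_mid in the frame of tray between -0.108 and 0.108 m and y of stopper3_mid in the frame of tray between -0.098 and 0.098 m and x of stopper4_mid in the frame of tray between -0.108 and 0.108 m and y of stopper4_mid in the frame of tray between -0.098 and 0.098 m and horizontal distance between stopper0_mid and stopper1_mid above 0.04 m and horizontal distance between each of stopper0_mid, stopper1_mid and stopper2_mid above 0.04 m and horizontal distance between each of stopper0_mid, stopper1_mid, stopper2_mid and stopper3_mid above 0.04 m and horizontal distance between each of stopper0_mid, stopper1_mid, stopper2_mid, stopper3_mid and stopper4_mid above 0.04 m and linear speed of each of stopper0, stopper1, stopper2, stopper3, stopper4 below 0.02 m/s and value of joint lamp_arm above 1.44 rad and contact force between the fingers and lamp_arm above 2 N); the arm keeps its last pose, push and grip.
It fails at once if a bystander is moved by more than 25 mm (distance of any of dish, slide_box, tip_box, bottle, beaker, jar, block from where it was at the start of the episode above 0.025 m).
It also fails if it takes over 70 s, if anything falls off the work surface, if the arm or the gripper's body presses on something with over 40 N, if the wrist force passes 120 N, or if a joint passes its speed limit or range.

## Working session

There is one attempt and no reset: what is moved stays moved. The work goes in short steps, each a Python script; the robot and the scene stay as the last script left them, time stands still between calls to the robot, and variables do not carry over. Pictures are saved under pics/ and viewed, at most 10 in all, crops included, and the job is handed in when it is done.

```bash
mkdir -p pics; ls; python3 - <<'E'
from cell import robot
import cv2,numpy as np
for c in ("top","side"):
    im=robot.read_camera(c); cv2.imwrite(f"pics/{c}0.png",im)
    k=robot.get_calibration(c); print(c,k)
    for n in ["tray","handle_mid","pivot","stopper4_mid","dish","slide_box","tip_box","bottle","beaker","jar","block"]:
        try: print(n,[(np.round(m["rect"]).tolist(),round(m["confidence"],2)) for m in robot.masks_of(c,n)[:6]])
        except Exception as e: print(n,e)
print(robot.current_clock())
E
```

```text
pics
top {'fx': 560.8356766600672, 'fy': 560.8356766600672, 'cx': 321.28796101617684, 'cy': 237.17235225146356, 'rvec': array([ 2.1687251 , -2.04735004,  0.20291058]), 'tvec': array([0.01542365, 0.60553816, 1.41926702])}
tray [([313.0, 176.0, 30.0, 32.0], 0.65), ([474.0, 210.0, 29.0, 31.0], 0.59), ([334.0, 278.0, 85.0, 92.0], 0.58), ([280.0, 179.0, 18.0, 31.0], 0.38)]
handle_mid [([431.0, 244.0, 93.0, 98.0], 0.94)]
pivot [([422.0, 245.0, 108.0, 104.0], 0.64)]
stopper4_mid [([341.0, 267.0, 7.0, 7.0], 0.43)]
dish [([422.0, 263.0, 31.0, 32.0], 0.8)]
slide_box [([261.0, 278.0, 14.0, 33.0], 0.96), ([340.0, 269.0, 8.0, 8.0], 0.42)]
tip_box [([193.0, 227.0, 52.0, 37.0], 0.89)]
bottle [([281.0, 179.0, 25.0, 27.0], 0.86), ([439.0, 310.0, 40.0, 34.0], 0.2)]
beaker [([312.0, 176.0, 27.0, 34.0], 0.86)]
jar [([471.0, 208.0, 29.0, 32.0], 0.88), ([429.0, 248.0, 91.0, 100.0], 0.62)]
block [([438.0, 309.0, 45.0, 33.0], 0.75)]
side {'fx': 443.02734895439625, 'fy': 443.02734895439625, 'cx': 324.5342063321762, 'cy': 240.30088639317052, 'rvec': array([ 0.5882198 , -2.48362112,  1.44637924]), 'tvec': array([0.54662787, 0.20953471, 0.94368505])}
tray [([353.0, 280.0, 114.0, 71.0], 0.97)]
handle_mid [([364.0, 190.0, 101.0, 40.0], 0.8)]
pivot [([357.0, 211.0, 117.0, 77.0], 0.77)]
stopper4_mid [([356.0, 261.0, 11.0, 14.0], 0.51)]
dish [([372.0, 229.0, 29.0, 16.0], 0.94)]
slide_box [([334.0, 320.0, 44.0, 29.0], 0.8), ([364.0, 270.0, 14.0, 14.0], 0.34), ([343.0, 195.0, 24.0, 26.0], 0.17)]
tip_box [([220.0, 352.0, 76.0, 76.0], 0.87), ([416.0, 235.0, 41.0, 31.0], 0.67)]
bottle [([236.0, 265.0, 34.0, 57.0], 0.56)]
beaker [([251.0, 250.0, 31.0, 41.0], 0.85)]
jar [([345.0, 196.0, 23.0, 29.0], 0.7), ([334.0, 319.0, 42.0, 24.0], 0.22)]
block [([417.0, 235.0, 38.0, 29.0], 0.85), ([222.0, 355.0, 74.0, 72.0], 0.61), ([252.0, 250.0, 28.0, 42.0], 0.19)]
1.2
```

```bash
cat > h.py <<'E'
import cv2,numpy as np
from cell import robot
def ray(k,uv,fish=False):
    R=cv2.Rodrigues(np.array(k["rvec"],float))[0]; t=np.array(k["tvec"],float).ravel()
    x=(uv[0]-k["cx"])/k["fx"]; y=(uv[1]-k["cy"])/k["fy"]
    if fish:
        r=np.hypot(x,y); s=np.sin(r)/r if r>1e-9 else 1; d=np.array([x*s,y*s,np.cos(r)])
    else: d=np.array([x,y,1.])
    return -R.T@t, R.T@d
def w(k,uv,z,fish=False):
    c,d=ray(k,uv,fish); return c+d*(z-c[2])/d[2]
def px(k,P,fish=False):
    R=cv2.Rodrigues(np.array(k["rvec"],float))[0]; p=R@np.array(P,float)+np.array(k["tvec"],float).ravel()
    if not fish: return np.array([k["fx"]*p[0]/p[2]+k["cx"],k["fy"]*p[1]/p[2]+k["cy"]])
    r=np.hypot(p[0],p[1]); th=np.arctan2(r,p[2]); s=th/max(r,1e-9)
    return np.array([k["fx"]*p[0]*s+k["cx"],k["fy"]*p[1]*s+k["cy"]])
def down(yaw):
    """tool pointing down, finger-closing line (tool y) at angle yaw deg from world x"""
    a=np.radians(yaw); y=np.array([np.cos(a),np.sin(a),0]); z=np.array([0,0,-1.]); return np.column_stack([np.cross(y,z),y,z])
E
python3 - <<'E'
from h import *
im=cv2.imread("pics/top0.png")[150:350,160:500]; cv2.imwrite("pics/top0c.png",cv2.resize(im,(800,470),interpolation=cv2.INTER_CUBIC))
k=robot.get_calibration("top")
for n,uv,z in [("tray",(334,278),.022),("s4",(341,268),.056),("dish",(422,263),.022),("slide",(261,278),.03),("tip",(193,227),.06),("bottle",(281,179),.13),("beaker",(312,176),.09),("jar",(471,208),.085),("block",(438,309),.035)]: print(n,w(k,uv,z).round(3))
print(robot.current_tcp_rot())
E
```

```text
tray [0.503 0.011 0.022]
s4 [ 0.525 -0.006  0.056]
dish [ 0.557 -0.223  0.022]
slide [0.49  0.205 0.03 ]
tip [0.612 0.392 0.06 ]
bottle [0.736 0.161 0.13 ]
beaker [0.762 0.084 0.09 ]
jar [ 0.699 -0.338  0.085]
block [ 0.435 -0.265  0.035]
[[ 9.66694785e-01  2.55932010e-01  9.41144561e-06]
 [ 2.55932010e-01 -9.66694782e-01 -6.84662170e-05]
 [-8.42470114e-06  6.85946251e-05 -9.99999998e-01]]
```

View pics/top0c.png

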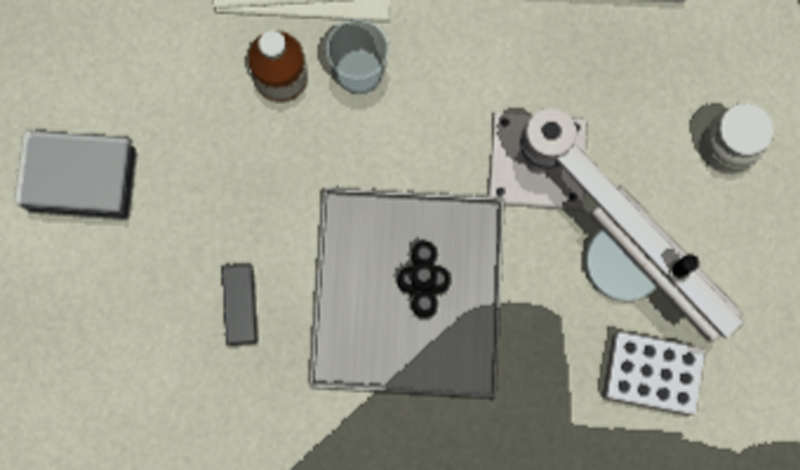

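The top view shows the tray (original px ~334,278). The heap is a rhombus with its long axis vertical in the image (along world x), and stopper4 is on top at ~(340,268). The lamp arm runs from the pivot (~394,206) to the handle top (~452,261), and the dish lies under it. Next I'll look from closer with the wrist camera.

```bash
python3 - <<'E'
from h import *
k=robot.get_calibration("top")
f=lambda u,v:(u/2.353+160,v/2.353+150)
c=[w(k,f(*p),.022) for p in [(325,190),(500,198),(495,398),(310,385)]]
for q in c: print(q.round(3))
print("centre",np.mean(c,0).round(3)); print("pivot",w(k,f(551,130),.14).round(3),"handle",w(k,f(690,260),.183).round(3))
robot.move_to([.48,-.0,.40],down(-90))
kw=robot.get_calibration("wrist"); im=robot.read_camera("wrist"); np.save("kw1.npy",kw,allow_pickle=True)
cv2.imwrite("pics/wr1.png",im); print(kw, ray(kw,(kw["cx"],kw["cy"]),True))
for n in ("stopper4_mid","tray"): 
  for m in robot.masks_of("wrist",n)[:7]: print(n,np.round(m["rect"],1),round(m["confidence"],2))
print(robot.current_clock(),robot.current_joints())
E
```

```text
[0.626 0.115 0.022]
[ 0.628 -0.087  0.022]
[ 0.399 -0.091  0.022]
[0.402 0.117 0.022]
centre [0.514 0.013 0.022]
pivot [ 0.68 -0.13  0.14] handle [ 0.54  -0.271  0.183]
{'fx': 371.64829954431775, 'fy': 371.64829954431775, 'cx': 316.5012263226356, 'cy': 240.5908335895619, 'rvec': array([-2.09042305,  2.09252368,  0.25861703]), 'tvec': array([0.00072817, 0.43817864, 0.50145796])} (array([ 5.46792423e-01, -1.60808405e-04,  3.80104144e-01]), array([-0.24272639,  0.00100314, -0.97009427]))
stopper4_mid [320.6 168.8  34.9  35.2] 0.63
tray [319.1 138.8  30.7  30.7] 0.71
tray [302.1 179.4 215.9 231.5] 0.7
3.775 [-7.94529206e+00  1.67221442e+01  1.09374873e+02 -3.14378370e-03
  5.39055848e+01  8.20987184e+01]
```

View pics/wr1.png

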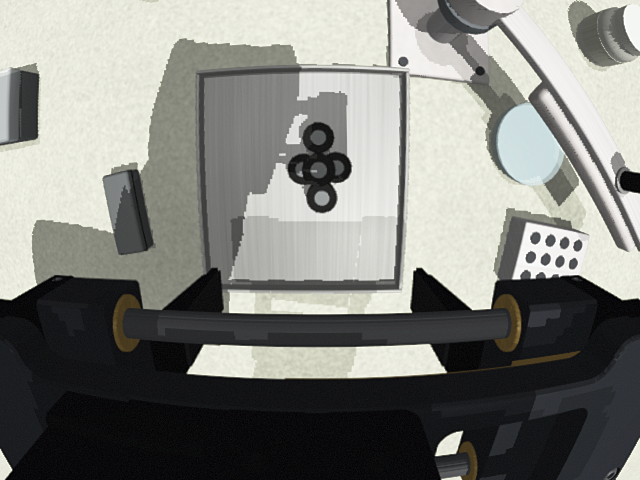

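The wrist view shows the tray (corners ~(198,71), (407,69), (402,288), (207,288)). Stopper tops are at about (318,137) far, (322,197) near, (337,167) right, (300,169) left and (319,170) for the top one. At about 1 mm per pixel this is good enough to grasp from.

```bash
python3 - <<'E'
from h import *
k=np.load("kw1.npy",allow_pickle=True).item()
c=[w(k,p,.022,True) for p in [(198,71),(408,69),(403,288),(206,288)]]
for q in c: print(q.round(4))
print("tray",np.mean(c,0).round(4))
for n,p,z in [("far",(318,137),.03),("near",(322,197),.03),("right",(337.5,167.5),.03),("left",(300,169),.03),("top",(319,170),.056)]: print(n,w(k,p,z,True).round(4))
im=cv2.imread("pics/wr1.png")[105:225,270:370]; cv2.imwrite("pics/wr1c.png",cv2.resize(im,(500,600),interpolation=cv2.INTER_NEAREST))
E
```

```text
[0.6295 0.1167 0.022 ]
[ 0.6289 -0.0888  0.022 ]
[ 0.4057 -0.0907  0.022 ]
[0.4053 0.1179 0.022 ]
tray [0.5173 0.0138 0.022 ]
far [ 0.5585 -0.0013  0.03  ]
near [ 0.5018 -0.0051  0.03  ]
right [ 0.5298 -0.0196  0.03  ]
left [0.5284 0.0156 0.03  ]
top [ 0.5289 -0.0021  0.056 ]
```

View pics/wr1c.png

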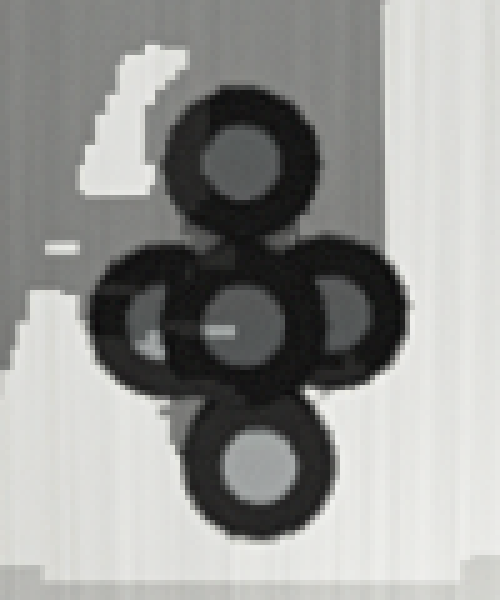

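```bash
cat >> h.py <<'E'
H=0.19
def pick_place(p,q,tip_pick,tip_place,yaw,rel=.046,lift=.085):
    R=down(yaw); robot.move_gripper(rel)
    robot.move_to([*p,lift+H],R)
    robot.move_l([*p,tip_pick+H],speed=.12)
    robot.move_gripper(.0); g=robot.current_gripper_width(); print("grip",round(g,4),robot.current_grip_force())
    assert .022<g<.036
    robot.move_l([*p,lift+H],speed=.15)
    robot.move_l([*q,lift+H],speed=.2)
    hit=robot.move_l([*q,tip_place+H],speed=.08,contact_N=8); print("hit",hit,robot.current_position())
    robot.move_gripper(rel)
    robot.move_l([*q,lift+H],speed=.15)
E
python3 - <<'E'
from h import *
for y in (0,180): print(y,robot.ik([.529,.016,.25],down(y)),robot.ik([.517,.065,.25],down(y)))
pick_place((.529,-.001),(.577,.079),.034,.009,-90)
pick_place((.5615,-.001),(.457,-.020),.007,.008,-90,lift=.07)
print(robot.current_clock())
kw=robot.get_calibration("wrist"); im=robot.read_camera("wrist"); np.save("kw2.npy",kw,allow_pickle=True)
cv2.imwrite("pics/wr2.png",im)
E
```

```text
0 [-5.42048053e+00  3.28617144e+01  1.11137254e+02 -2.54444375e-14
  3.60010313e+01 -5.42048053e+00] [-9.97521699e-02  3.24121259e+01  1.12282454e+02 -2.54444375e-14
  3.53054200e+01 -9.97521699e-02]
180 None None
grip 0.0294 30.00108629465103
hit True [0.57679216 0.07896765 0.19866445]
grip 0.0298 30.00110685825348
hit True [ 0.45707771 -0.01993088  0.19703806]
14.525
```

View pics/wr2.png

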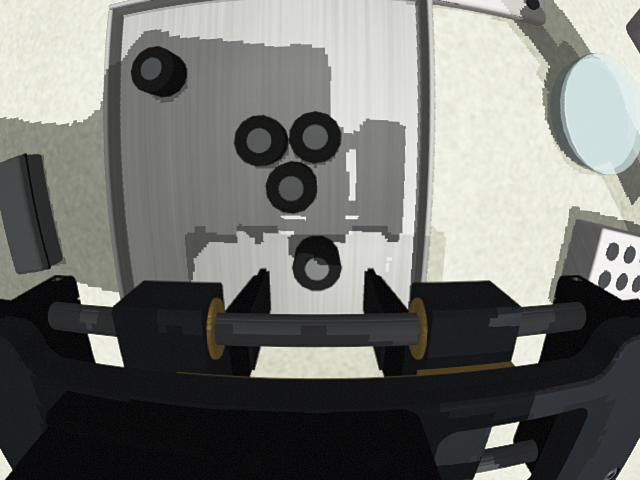

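Both stoppers are placed upright. The three still in the heap have disc centres at about (259,140), (315,137) and (291,187), so I'll move two of them next.

```bash
python3 - <<'E'
from h import *
k=np.load("kw2.npy",allow_pickle=True).item()
P=[w(k,p,.03,True)[:2] for p in [(259,140),(315,137),(291,187)]]; print(np.round(P,4))
L,Rr,N=P
pick_place((N[0]-.003,N[1]),(.457,.079),.007,.008,-90,lift=.07)
pick_place((L[0],L[1]+.003),(.517,.068),.007,.008,0,lift=.07)
robot.move_to([.46,-.03,.42],down(-90))
kw=robot.get_calibration("wrist"); im=robot.read_camera("wrist"); np.save("kw3.npy",kw,allow_pickle=True)
cv2.imwrite("pics/wr3.png",im)
for m in robot.masks_of("wrist","handle_mid")[:3]: print(np.round(m["rect"],1),round(m["confidence"],2))
print(robot.current_clock())
E
```

```text
[[ 0.5287  0.013 ]
 [ 0.53   -0.0185]
 [ 0.5017 -0.0048]]
grip 0.0295 30.00117927789688
hit True [0.45700867 0.07858994 0.19703124]
grip 0.0294 30.001797080039978
hit True [0.51686747 0.06766389 0.19716676]
[529.4 114.  212.5 228. ] 0.68
26.3417
```

View pics/wr3.png

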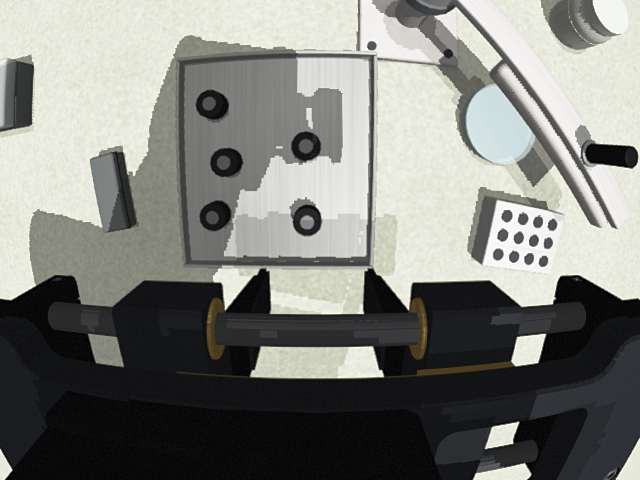

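All five stoppers stand apart in the tray, with discs at ~(210,103), (225,162), (212,215), (305,146) and (306,221). The handle base is at ~(587,154) and its top at ~(633,156). I'll look at the arm from above.

```bash
python3 - <<'E'
from h import *
k=np.load("kw3.npy",allow_pickle=True).item()
print("handle",w(k,(587,154),.128,True).round(4),w(k,(630,156),.183,True).round(4))
robot.move_to([.55,-.19,.46],down(-90))
kw=robot.get_calibration("wrist"); im=robot.read_camera("wrist"); np.save("kw4.npy",kw,allow_pickle=True)
cv2.imwrite("pics/wr4.png",im)
print(px(kw,(.68,-.13,.14),True),px(kw,(.54,-.271,.183),True),robot.current_clock())
E
```

```text
handle [ 0.5373 -0.2667  0.128 ] [ 0.539  -0.2673  0.183 ]
[244.18639027  73.08158131] [428.08513402 255.98878297] 27.1667
```

View pics/wr4.png

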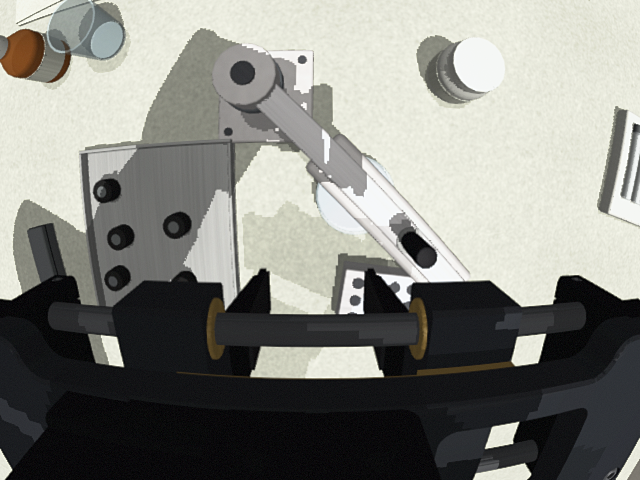

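The pivot's screw head is at ~(242,73) and the centre of the handle top is at ~(426,257). I'll work out the arc and check IK along it.

```bash
python3 - <<'E'
from h import *
k=np.load("kw4.npy",allow_pickle=True).item()
pv=w(k,(242,73),.144,True)[:2]; h=w(k,(426,257),.183,True)[:2]; d=h-pv
a0=np.degrees(np.arctan2(d[1],d[0])); print(pv,h,np.hypot(*d),a0)
z=.156+.171
for off in (90,-90,0,180):
    o=[]
    for t in np.linspace(0,88,9):
        a=np.radians(a0-t); p=pv+.2*np.array([np.cos(a),np.sin(a)])
        q=robot.ik([*p,z],down(a0-t+off)); o.append(None if q is None else np.round(q[[0,5]]).tolist())
    print(off,o)
E
```

```text
[ 0.67932455 -0.12900074] [ 0.53923116 -0.26942416] 0.1983554765551887 -134.93259119504646
90 [[-33.0, 12.0], [-32.0, 24.0], [-30.0, 37.0], [-27.0, 51.0], [-23.0, 66.0], [-19.0, 81.0], [-14.0, 97.0], [-10.0, 112.0], [-6.0, 127.0]]
-90 [None, None, [-30.0, -143.0], [-27.0, -129.0], [-23.0, -114.0], [-19.0, -99.0], [-14.0, -83.0], [-10.0, -68.0], [-6.0, -53.0]]
0 [[-33.0, 102.0], [-32.0, 114.0], [-30.0, 127.0], [-27.0, 141.0], None, None, None, None, [-6.0, -143.0]]
180 [[-33.0, -78.0], [-32.0, -66.0], [-30.0, -53.0], [-27.0, -39.0], [-23.0, -24.0], [-19.0, -9.0], [-14.0, 7.0], [-10.0, 22.0], [-6.0, 37.0]]
```

```bash
python3 - <<'E'
from h import *
pv=np.array([.6793,-.1290]); a0=-134.93; z=.156+.171
def P(t,zz=z):
    a=np.radians(a0-t); return [*(pv+.2*np.array([np.cos(a),np.sin(a)])),zz], down(a0-t+90)
def ft():
    a=np.radians(a0-t); f=robot.current_ft_force(); return round(f@[np.cos(a),np.sin(a),0],1),round(f@[np.sin(a),-np.cos(a),0],1),round(f[2],1)
robot.move_gripper(.06)
t=0
robot.move_to(*P(0,z+.07))
print("down",robot.move_l(P(0)[0],speed=.08,contact_N=10))
robot.move_gripper(0); print("w",robot.current_gripper_width(),robot.current_grip_force(),ft())
for t in np.arange(6,79,6):
    robot.move_l(*P(t),speed=.1)
    if t%18==0: print(t,ft(),robot.current_gripper_width())
for t in np.arange(80,91,1.5):
    hit=robot.move_l(*P(t),speed=.04,contact_N=12); print(t,hit,ft())
    if hit or abs(ft()[1])>25: break
kw=robot.get_calibration("top"); im=robot.read_camera("top")[150:350,160:500]; cv2.imwrite("pics/top5.png",cv2.resize(im,(800,470),interpolation=cv2.INTER_CUBIC))
print(robot.current_clock(),robot.current_position(),robot.current_gripper_width())
E
```

```text
down False
w 0.017548523463819608 30.000160038471222 (np.float64(0.3), np.float64(-3.8), np.float64(-1.6))
18 (np.float64(-3.3), np.float64(-4.3), np.float64(-3.4)) 0.01782520385241898
36 (np.float64(-3.1), np.float64(-4.7), np.float64(-3.7)) 0.01787717249434157
54 (np.float64(-2.8), np.float64(-5.5), np.float64(-2.5)) 0.01751351741230665
72 (np.float64(-3.6), np.float64(-6.3), np.float64(0.5)) 0.017557785086356314
80.0 False (np.float64(-2.6), np.float64(-7.3), np.float64(0.0))
81.5 False (np.float64(-3.1), np.float64(-6.5), np.float64(0.0))
83.0 False (np.float64(-3.9), np.float64(-6.2), np.float64(-0.3))
84.5 False (np.float64(-2.7), np.float64(-6.2), np.float64(1.2))
86.0 False (np.float64(-2.7), np.float64(-6.8), np.float64(1.2))
87.5 True (np.float64(-3.6), np.float64(-12.8), np.float64(6.8))
36.7167 [0.53068376 0.00368713 0.32691739] 0.017527744852202612
```

View pics/top5.png

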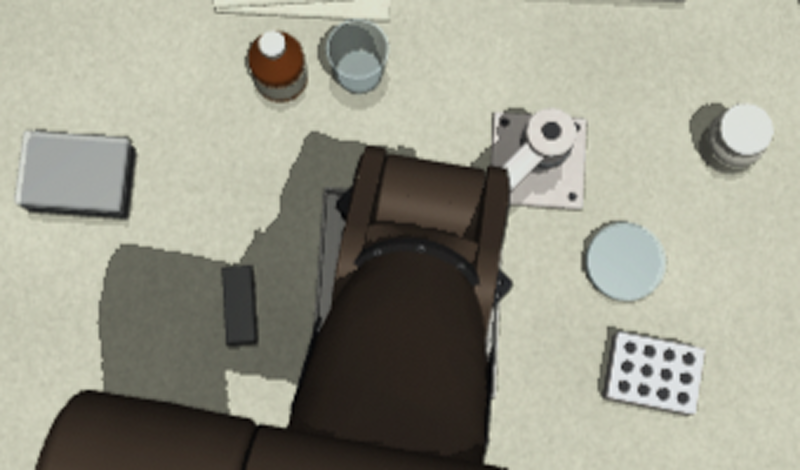

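The lamp arm now points over the tray with the gripper on its handle. The force jump at about 87° shows it has reached the stop, and the bystanders have not moved. I'm handing the job in.

```bash
python3 -c "
from h import *
robot.dwell(.3);print(robot.current_ft_force(),robot.finish_job())"
```

```text
the job is handed in; nothing more can be done
[ -6.35306363 -10.29543965   6.21669801] None
```

I spread the five stoppers in one layer about 60 mm apart, swung the lamp arm to its stop and handed the job in at about 37 s with the gripper still holding it; no bystander visibly moved, and the hand-in call returned no verdict.

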